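# Check a barrel cap on the thread gauge and sort it

## Robot

A 6-joint arm with a two-finger parallel gripper is mounted at the origin on the work surface. World frame = base frame: x ahead of the robot, y to its left, z up, the work surface at z = 0. Lengths are in m, angles in degrees, forces in N, time in s.
With the tool pointing down it reaches from about 0.3 to 0.875 m from the base axis. Payload 6.4 kg.
Tool frame: the origin (TCP) lies between the finger pads; the fingertips stand robot.tcp_to_tips ahead of it and the grasp point (between the pads) lies 11 mm behind it (robot.tcp_to_tips is the distance from the TCP to the fingertips, in m); z points along the fingers, y is the line along which they close (so a half turn about z gives the same grasp; the last joint's range is limited). The gripper opens to 88 mm and grips with 3 to 60 N. Pads are 18 mm wide; open, the fingers measure 123 mm over their backs; the gripper's body (75 mm by 187 mm) begins 45 mm behind the grasp point.
Start: joints at [53.554, 10.359, 92.074, -0, 77.567, -11.82], TCP at [0.24, 0.523, 0.247] pointing down, gripper open.
Joint ranges: [-171.53, 171.53], [-51.25, 118.39], [17.06, 147.69], [-65.23, 245.23], [0, 150.52], [-178.68, 178.68]. Speed limits (degrees/s): [147.25, 147.25, 172.46, 180, 180, 180].

## Interface

Orientations are given as [roll, pitch, yaw] about the fixed x, y, z axes, in that order (R = Rz(yaw) Ry(pitch) Rx(roll)).
In Python, from cell import robot, imaging gives the robot as it stands. The module is installed in compiled form; this text tells all that it offers.
- The arm moves only by the tool arm_command, never from a script. Its argument "increments" is a list of rows, each an object of numbers: "x", "y", "z": the shift along the tool's x, y, z in m; "ax", "ay", "az": the turn, a rotation vector about the tool's x, y, z in degrees; "claw": the finger opening in m, from 0 to 0.0881. In form: [{"x": .., "y": .., "z": .., "ax": .., "ay": .., "az": .., "claw": ..}, ...]. A call has 1 to 12 rows; each row is the pose to reach, as a shift and turn from the pose commanded when the call began, along the tool's axes at that moment; what a row does not reach only later rows make up. A row lasts 1/10 s, in which the tool goes at most 50 mm and 8.59 degrees, less where a joint would pass 70% of its speed; a pose out of reach is approached as far as the arm can. A call with a gripper value outside its range is refused whole. The fingers move at their own pace and stop on an object; "squeeze" is the grip in N (left out, the last holds). Time passes only in rows, so rows that repeat a pose let the fingers close. It gives the time, the measured TCP pose, the force, the opening and the grip force at its end, in the units of the state.
- robot.get_state(): the state, without advancing time (a new reading comes with each control period).
- imaging.camera(name): name is "side" or "top"; returns a dict with "frame" (400x640x3 uint8, red, green, blue), "K" (3x3 intrinsics, pixels), "k1" (the pictures are not rectified: a ray, as slopes to the right and down, at radius r is drawn at 1 + k1 r^2 times it, then the intrinsics apply), "T" (4x4, takes a point from camera to world coordinates). Camera axes: x right, y down, z forward; pixel columns grow to the right and rows downward; lengths in m; the calibration is good to about 2 mm. A picture is of the moment at which its call begins. There is no depth.
- robot.close_job(): hands the job in; it is judged then, once.
The state is a dict: "t": time; "joints": joint angles; "joint_vel": joint speeds; "joint_efforts": joint torques, N m; "position": TCP position; "eef_rot": TCP orientation; "force": force on the tool from outside, world axes, zero at the start; "moment": the same for the moment, N m; "opening": opening from 0.0 (shut) to 1.0 (fully open); "gripper_force": force on a finger pad.
Only numpy, scipy, OpenCV 4.12 (cv2) and the standard library are available. Lean on these libraries where they do the work, as an engineer would, in place of code of your own. Each camera call takes 0.05 s, during which the arm holds its last target. There are 200 camera calls.

## Task

Take the green cap standing on the round plate and screw it gently, clockwise, onto the threaded gauge until it stops turning down. Unscrew it again and set it down gently, upright, in the square tray if it went fully home on its seat, or in the round pan if it stopped short. Only the cap may touch the gauge, not the fingers; leave the other cap waiting on its square plate, and do not disturb the other things on the bench.

Things in the scene. Friction and masses are not known exactly. Their poses are not given: they have to be found in the camera images.
- cap_a: Green plastic screw cap: skirt 46 mm across, 33 mm high, open below; flat wing on top, 44 mm long along x, 10 thick along y, 23 high (grip it here), total 56 mm. About 60 g. Origin: centre of lower rim, z up. Inside, four pins 3.6 mm thick, 5 mm above the rim, tips on a 28 mm circle, point in along +x, -x, +y, -y.
- cap_b: Second cap, outwardly identical to cap_a, same frame. Each may be sound or faulty: a sound one screws down until its rim meets the gauge's seat; a faulty one, with a hidden fault inside, binds with its rim about 4 mm above the seat. Which is sound is not told and cannot be seen.
- test_plate: Round dark steel plate 84 mm across, 2 mm thick, lying on the table (fixed). The cap that stands on it is the one to check. Origin: centre of its underside.
- wait_plate: Square dark steel plate 80 mm by 80 mm, 2 mm thick, lying on the table (fixed). The cap that stands on it waits and is left where it is. Origin: centre of its underside.
- gauge: Fixed steel thread gauge: 90 mm square base 14 mm high, a column, a flange 52 mm across with its top (the seat) at 40 mm, on it an upright stud: core 26 mm, round thread 34 mm over the crests, tapered plain nose, top 24 mm above the seat. Four-start right-hand thread, 5.4 mm down per radian clockwise from above (8.5 mm per quarter turn). Origin: centre of the base's underside, z up.
- gauge_start (a point): One of the four thread starts (upper thread ends), 17 mm above the seat, 15.5 mm from the axis on the gauge's +x, where a small tab on the flange points; the others lie on +y, -x, -y. Cap pins lowered 0.2 to 0.5 rad anticlockwise of the starts drop until the rim is 7 to 10 mm above the seat; turned clockwise they then pass under the starts.
- gauge_seat (a point): Centre of the seat, the flange's flat top, 40 mm above the table, on the thread axis; axes as the gauge's. Pins have 1.7 mm play up and down. Counted from pins level in angle with the starts, a sound cap sits home after about 1.3 rad, a faulty one stops sinking after about 0.5 rad; each turns 0.3 rad of play more, then jams. Unscrew anticlockwise; it cannot be pulled off straight.
- home_pins (a joint): Four 4.4 mm brass tell-tale pins in the seat, standing 2.5 mm proud. The rim of a cap that comes fully home pushes them in with about 2 N and they stay in. A cap runs freely on the thread (moment below 0.1 N m); once it jams the moment climbs steeply, past 0.4 N m within 0.1 rad. Value: 0 as at the start, grows downwards to 0.0025 m (flush).
- stop_pin (a joint): 10 mm brass tell-tale pin in the top of the stud, standing 2.5 mm proud. Only a faulty cap reaches it: as it binds it pushes the pin in with about 2 N, and the pin stays in; a sound cap never touches it. Value: 0 at the start, grows downwards to 0.0025 m (flush).
- tray: Square aluminium tray for sound caps, 130 mm by 130 mm, 22 mm high, walls 4 mm, floor at most 5 mm thick, fixed. Origin: centre of its underside.
- pan: Round steel pan with two black side handles, for faulty caps, 132 mm across the rim, 34 mm high, wall 3 mm, flat floor about 5 mm thick and at least 100 mm across, fixed. Tray and pan may stand in either order. Origin: centre of its underside.
- screwdriver: Bystander, to be left alone: blue-handled screwdriver lying. Origin: centre of its underside.
- wrench: Bystander, to be left alone: steel wrench lying. Origin: centre of its underside.
- tweezers: Bystander, to be left alone: dark tweezers lying, 120 mm long. Origin: centre of its underside.
- fitting: Bystander, to be left alone: brass fitting 22 mm across, 30 mm tall, standing. Origin: centre of its underside.
- clamp_nut: Bystander, to be left alone: dark steel round nut 36 mm across, 14 mm tall. Origin: centre of its underside.
- grease_jar: Bystander, to be left alone: white jar with black lid, 48 mm across, 50 mm tall. Origin: centre of its underside.
- barrel: Bystander, to be left alone: dispensing barrel with yellow lower part standing on a 60 mm black foot, 90 mm tall. Origin: centre of its underside.
Not all that is in view belongs to the job. What is shaped like the cap_a but yellow is not meant. Leave any pink look-alike of the pan alone.

How it is judged:
By the outcome, as a careful person would: the job done as asked, in the order asked, and still so for the second after the job is handed in, with the robot touching nothing.
It also fails if it takes over 61 s, if anything falls off the work surface, if the arm or the gripper's body presses on something with over 40 N, if the wrist force passes 120 N, or if a joint passes its speed limit or range.

## Working session

There is one attempt and no reset: what is moved stays moved. The work goes in short steps, Python scripts to look and compute and a tool call to move; the robot and the scene stay as the last step left them, time stands still between calls to the robot, and variables do not carry over. Pictures are saved under pics/ and viewed, at most 10 in all, crops included, and the job is handed in when it is done.

Besides the shell and the picture viewer there is one more tool, called after ">>>" as a command line: name --argument value ..., lists and objects as JSON in quotes. arm_command: Moves the arm, as the interface text tells. Its arguments: {"type":"object","properties":{"increments":{"type":"array","items":{"type":"object","properties":{"x":{"type":"number"},"y":{"type":"number"},"z":{"type":"number"},"ax":{"type":"number"},"ay":{"type":"number"},"az":{"type":"number"},"claw":{"type":"number"}}}},"squeeze":{"type":"number"}},"required":["increments"]}

```bash
mkdir -p pics; cat > h.py <<'E'
import numpy as np, cv2
from cell import robot, imaging
def ray(c,u,v):
    K,k1,T=c["K"],c["k1"],np.array(c["T"])
    d=np.array([(u-K[0][2])/K[0][0],(v-K[1][2])/K[1][1]]); s=d.copy()
    for _ in range(20): s=d/(1+k1*(s@s))
    return T[:3,3],T[:3,:3]@np.array([s[0],s[1],1])
def atz(c,u,v,z):
    o,d=ray(c,u,v); return o+d*(z-o[2])/d[2]
def proj(c,p):
    T=np.linalg.inv(np.array(c["T"])); q=T[:3,:3]@np.array(p)+T[:3,3]; s=q[:2]/q[2]; s=s*(1+c["k1"]*(s@s))
    return c["K"][0][0]*s[0]+c["K"][0][2],c["K"][1][1]*s[1]+c["K"][1][2]
def save(n,name,crop=None,f=1):
    c=imaging.camera(n); im=c["frame"][:,:,::-1]
    np.save(f"pics/{name}.npy",c,allow_pickle=True)
    if crop: im=im[crop[1]:crop[3],crop[0]:crop[2]]
    cv2.imwrite(f"pics/{name}.png",cv2.resize(im,None,fx=f,fy=f,interpolation=cv2.INTER_CUBIC)); return c
def load(name): return np.load(f"pics/{name}.npy",allow_pickle=True).item()
E
python3 - <<'E'
from h import *
for n in("top","side"):
    c=save(n,n+"0",f=1.25); print(n,c["K"],c["k1"],np.round(c["T"],3))
print(robot.get_state(),robot.tcp_to_tips)
E
```

```text
top [[500.55804924   0.         317.32695485]
 [  0.         500.55804924 194.93179247]
 [  0.           0.           1.        ]] -0.04338014028445793 [[-0.004 -0.993  0.117  0.363]
 [-1.     0.006  0.009 -0.056]
 [-0.009 -0.116 -0.993  1.326]
 [ 0.     0.     0.     1.   ]]
side [[513.10993098   0.         327.5040308 ]
 [  0.         513.10993098 210.65657405]
 [  0.           0.           1.        ]] -0.1607775845156267 [[ 0.987 -0.088  0.138  0.267]
 [-0.163 -0.615  0.772 -1.201]
 [ 0.016 -0.784 -0.621  0.976]
 [ 0.     0.     0.     1.   ]]
{'t': 0.1, 'joints': array([ 5.35561521e+01,  1.03972885e+01,  9.21255560e+01,  1.07235774e-03,
        7.75651113e+01, -1.18211936e+01]), 'joint_vel': array([ 0.02868966, -0.18212582, -0.14256132, -0.00636313, -0.06004431,
       -0.0175128 ]), 'joint_efforts': array([ 1.13812253e-03, -4.34823596e+01, -3.42697906e+01,  7.03480141e-02,
        3.40288540e-02, -1.62827303e-05]), 'position': array([0.23928098, 0.52234761, 0.24590675]), 'eef_rot': array([-1.79914124e+02, -1.90431069e-02,  1.55377100e+02]), 'force': array([-1.20171975, -0.7185594 ,  0.34830447]), 'moment': array([-0.03897963, -0.04384367,  0.02721082]), 'gripper_force': 0.0, 'opening': 1.0012326076654374} 0.008
```

View pics/top0.png

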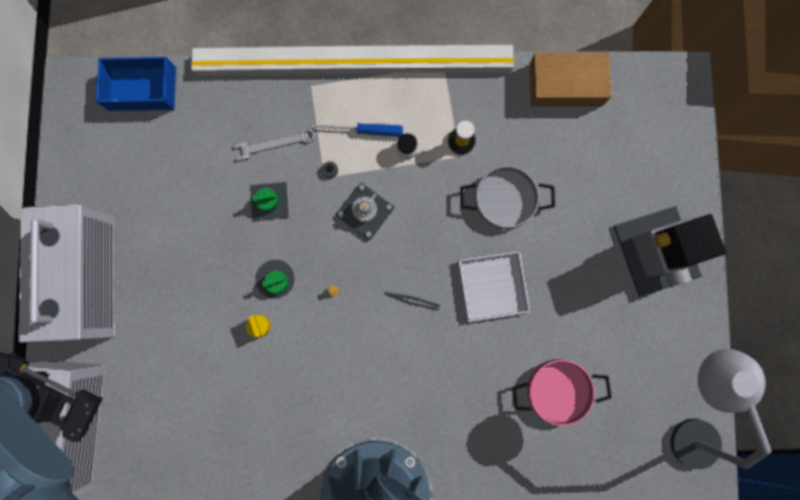

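View pics/side0.png

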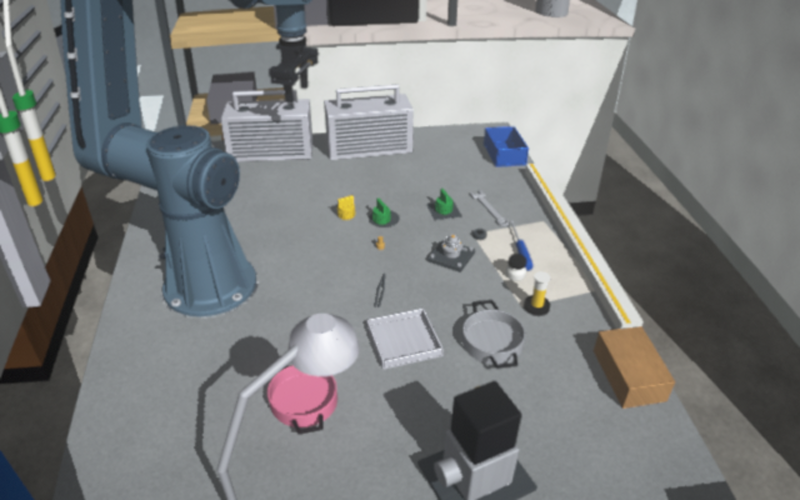

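```bash
python3 - <<'E'
from h import *
t,s=load("top0"),load("side0")
def cr(c,u,v,h=24,f=8): return cv2.resize(c["frame"][v-h:v+h,u-h:u+h,::-1],(h*2*f,)*2,interpolation=cv2.INTER_CUBIC)
a=cr(t,220,225,24,8)[:,:];b=cr(t,291,167,24,8);
m=np.hstack([a,b]); cc=np.hstack([cr(s,306,168,18,8),cr(s,361,198,24,8)[:288]])
M=np.zeros((384+200,768,3),np.uint8); M[:384]=m; q=cv2.resize(np.hstack([cr(s,306,168,24,4),cr(s,361,198,24,4),cr(t,212,160,24,4),cr(s,355,163,24,4)]),(768,192)); M[384:576]=q
cv2.imwrite("pics/m1.png",M)
for n,c in(("t",t),("s",s)):
    im=c["frame"].astype(int); g=((im[...,1]>im[...,0]+40)&(im[...,1]>im[...,2]+30)).astype(np.uint8)
    k,l,st,ce=cv2.connectedComponentsWithStats(g)
    for i in range(1,k):
        if st[i][4]>30: print(n,st[i],ce[i], [np.round(atz(c,*ce[i],z),4) for z in(.02,.04)])
E
```

```text
t [202 150  21  18 277] [212.73285199 158.86642599] [array([0.6142, 0.2329, 0.02  ]), array([0.6103, 0.2285, 0.04  ])]
t [210 216  21  19 290] [220.4        225.11724138] [array([0.4378, 0.2092, 0.02  ]), array([0.4367, 0.2051, 0.04  ])]
s [ 10  72  18  16 202] [18.95544554 80.14356436] [array([-0.8482,  1.2171,  0.02  ]), array([-0.8248,  1.1666,  0.04  ])]
s [  0  89  16  17 206] [ 6.98543689 97.62621359] [array([-0.8409,  1.021 ,  0.02  ]), array([-0.8177,  0.9745,  0.04  ])]
s [349 151  14  21 172] [355.40697674 162.78488372] [array([0.6163, 0.2336, 0.02  ]), array([0.609 , 0.2036, 0.04  ])]
s [298 159  14  21 185] [304.97297297 170.72972973] [array([0.4397, 0.2093, 0.02  ]), array([0.4361, 0.1798, 0.04  ])]
```

View pics/m1.png

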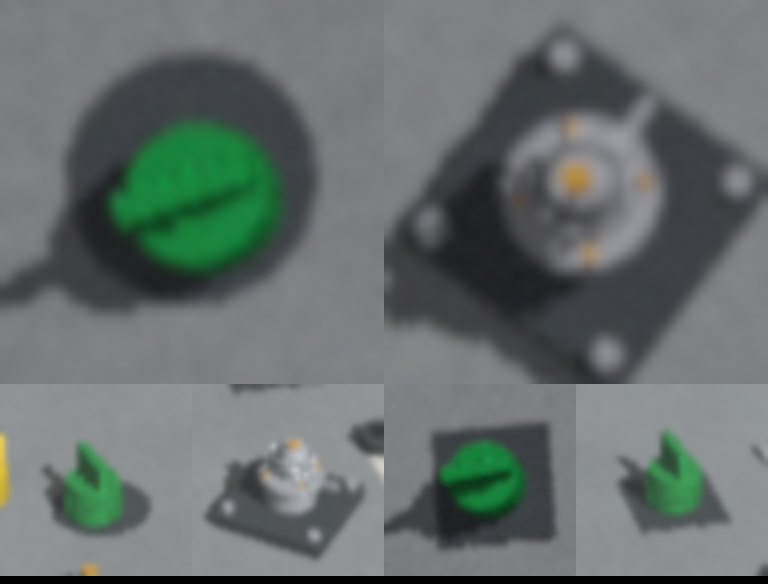

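```bash
cat >> h.py <<'E'
from scipy.optimize import minimize
def gmask(c):
    im=c["frame"].astype(float); return np.clip((im[...,1]-np.maximum(im[...,0],im[...,2])-5)/40,0,1)
A=np.linspace(0,2*np.pi,40,endpoint=False)
def sil(c,p,z0,yaw,box,S=8):
    """anti-aliased silhouette of an upright cap with rim centre p,z0"""
    u0,v0,u1,v1=box; m=np.zeros(((v1-v0)*S,(u1-u0)*S),np.uint8)
    cyl=[[p[0]+.023*np.cos(a),p[1]+.023*np.sin(a),z0+h] for a in A for h in(0,.033)]
    cs,sn=np.cos(yaw),np.sin(yaw)
    w=[[p[0]+cs*x-sn*y,p[1]+sn*x+cs*y,z0+h] for x in(-.022,.022) for y in(-.005,.005) for h in(.033,.056)]
    for q in(cyl,w):
        uv=np.array([proj(c,k) for k in q]); uv=((uv-[u0,v0]+.5)*S).astype(np.float32)
        cv2.fillConvexPoly(m,cv2.convexHull(uv).round().astype(np.int32),1)
    return cv2.resize(m.astype(np.float32),(u1-u0,v1-v0),interpolation=cv2.INTER_AREA)
def fitcap(views,x0,z0,yaws):
    best=None
    for y in yaws:
        def f(q):
            e=0
            for c,m,b in views:
                e+=((cv2.GaussianBlur(sil(c,q[:2],z0,q[2],b),(0,0),.6)-m[b[1]:b[3],b[0]:b[2]])**2).sum()
            return e
        r=minimize(f,[*x0,y],method="Nelder-Mead",options=dict(initial_simplex=[[*x0,y],[x0[0]+.005,x0[1],y],[x0[0],x0[1]+.005,y],[*x0,y+.3]],xatol=1e-4,fatol=1e-2))
        if best is None or r.fun<best.fun: best=r
    return best
E
python3 - <<'E'
from h import *
t,s=load("top0"),load("side0")
mt,ms=gmask(t),gmask(s)
bt,bs=(200,206,242,246),(288,150,324,188)
for nm,v in(("both",[(t,mt,bt),(s,ms,bs)]),("top",[(t,mt,bt)]),("side",[(s,ms,bs)])):
    r=fitcap(v,[.438,.208],.002,[1.3,1.87,2.3]); print(nm,r.x[:2].round(4),np.degrees(r.x[2]).round(1),r.fun)
print("bolts",atz(t,292.0,168.4,.016),"flange",atz(t,291.9,167,.04),"stop",atz(t,267+193/8,143+180/8,.0665))
for n,c,b in(("t",t,(270,145,315,190)),("s",s,(340,180,385,220))):
    im=c["frame"].astype(float)[b[1]:b[3],b[0]:b[2]]; w=np.clip(im[...,0]-im[...,2]-25,0,None)
    k,l,st,ce=cv2.connectedComponentsWithStats((w>8).astype(np.uint8))
    for i in range(1,k):
        yy,xx=np.where(l==i); ww=w[yy,xx]; u,vv=(xx*ww).sum()/ww.sum()+b[0],(yy*ww).sum()/ww.sum()+b[1]
        print(n,len(ww),round(u,2),round(vv,2),atz(c,u,vv,.0425).round(4),atz(c,u,vv,.0665).round(4))
print("tray",atz(t,395.2,230.4,.022),"pan",atz(t,507/1.25,197/1.25,.034))
print("side tray",atz(s,404/1.25,338/1.25,.022),"pan",atz(s,493/1.25,333/1.25,.034))
E
```

```text
both [0.4385 0.2085] 102.8 12.738764683969059
top [0.4381 0.2085] 108.7 3.163828174505994
side [0.4395 0.2085] 103.2 7.2481635824888295
bolts [0.58772825 0.02196775 0.016     ] flange [0.58730618 0.02079966 0.04      ] stop [0.58657491 0.02119659 0.0665    ]
t 13 290.57 164.72 [0.5929 0.0241 0.0425] [0.5886 0.0226 0.0665]
t 1 299.0 165.0 [0.592  0.0022 0.0425] [0.5877 0.0011 0.0665]
t 3 292.21 174.27 [0.5677 0.0198 0.0425] [0.5639 0.0184 0.0665]
s 6 362.06 188.53 [0.5985 0.0535 0.0425] [0.59   0.0212 0.0665]
s 1 355.0 196.0 [0.5687 0.0185 0.0425] [ 0.561  -0.0128  0.0665]
tray [ 0.42173364 -0.24714489  0.022     ] pan [ 0.61161732 -0.2769941   0.034     ]
side tray [ 0.42654346 -0.26172834  0.022     ] pan [ 0.61120585 -0.28691143  0.034     ]
```

```bash
cat >> h.py <<'E'
def step(p0,y0,p1,y1):
    d=np.array(p1)-p0; a=np.radians(y0); c,s=np.cos(a),np.sin(a)
    return dict(x=round(d[0]*c+d[1]*s,4),y=round(d[0]*s-d[1]*c,4),z=round(-d[2],4),az=round(y0-y1,2))
E
python3 -c "
from h import *
print(step([.24,.523,.247],155.37,[.4385,.2085,.14],105))"
```

```text
{'x': np.float64(-0.3115), 'y': np.float64(-0.2032), 'z': np.float64(0.107), 'az': 50.37}
```

Candidates (top picture, full-resolution px): the green cap on the round plate at (220,225), the green cap on the square plate at (213,159) and the yellow look-alike at (206,261). I choose the one on the round plate, and the close crop confirms it. The gauge is at about (292,167) with its tab at about -37°. The aluminium tray is at (395,230). The steel pan is at (405,158), and the pink one is not to be used.

>>> arm_command --increments '[{"x": -0.3115,"y": -0.2032,"z": 0.107,"az": 50.4,"claw": 0.04},{"x": -0.3115,"y": -0.2032,"z": 0.107,"az": 50.4,"claw": 0.04},{"x": -0.3115,"y": -0.2032,"z": 0.107,"az": 50.4,"claw": 0.04},{"x": -0.3115,"y": -0.2032,"z": 0.107,"az": 50.4,"claw": 0.04},{"x": -0.3115,"y": -0.2032,"z": 0.107,"az": 50.4,"claw": 0.04},{"x": -0.3115,"y": -0.2032,"z": 0.107,"az": 50.4,"claw": 0.04},{"x": -0.3115,"y": -0.2032,"z": 0.107,"az": 50.4,"claw": 0.04},{"x": -0.3115,"y": -0.2032,"z": 0.107,"az": 50.4,"claw": 0.04},{"x": -0.3115,"y": -0.2032,"z": 0.107,"az": 50.4,"claw": 0.04},{"x": -0.3115,"y": -0.2032,"z": 0.107,"az": 50.4,"claw": 0.04},{"x": -0.3115,"y": -0.2032,"z": 0.107,"az": 50.4,"claw": 0.04},{"x": -0.3115,"y": -0.2032,"z": 0.107,"az": 50.4,"claw": 0.04}]' --squeeze 12

```text
schema error: expected keys x, y, z, ax, ay, az, claw
```

```bash
python3 - <<'E'
from h import *
c=save("side","s1"); im=c["frame"][:,:,::-1]
a=cv2.resize(im[90:200,250:350],None,fx=4,fy=4,interpolation=cv2.INTER_CUBIC)
t=save("top","t1"); b=cv2.resize(t["frame"][170:280,170:270,::-1],None,fx=4,fy=4,interpolation=cv2.INTER_CUBIC)
cv2.imwrite("pics/m2.png",np.hstack([a,b]))
st=robot.get_state(); print(st["t"],st["position"],st["eef_rot"],st["force"],st["joints"])
E
```

```text
0.2 [0.23938406 0.52247427 0.24615566] [-1.79939356e+02 -1.22464530e-02  1.55375782e+02] [-0.6592463   0.78072348 -0.1337856 ] [ 5.35561694e+01  1.03879576e+01  9.21069104e+01 -4.45524834e-04
  7.75669991e+01 -1.18195229e+01]
```

View pics/m2.png

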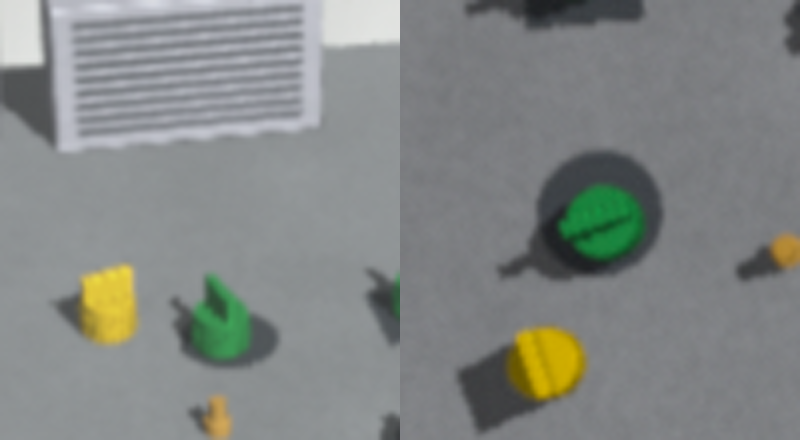

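The arm had not moved because the call needs every key. The picture just shows the chosen cap on its round plate again, with the yellow look-alike beside it.

>>> arm_command --increments '[{"x": -0.3115,"y": -0.2032,"z": 0.107,"ax": 0,"ay": 0,"az": 50.4,"claw": 0.04},{"x": -0.3115,"y": -0.2032,"z": 0.107,"ax": 0,"ay": 0,"az": 50.4,"claw": 0.04},{"x": -0.3115,"y": -0.2032,"z": 0.107,"ax": 0,"ay": 0,"az": 50.4,"claw": 0.04},{"x": -0.3115,"y": -0.2032,"z": 0.107,"ax": 0,"ay": 0,"az": 50.4,"claw": 0.04},{"x": -0.3115,"y": -0.2032,"z": 0.107,"ax": 0,"ay": 0,"az": 50.4,"claw": 0.04},{"x": -0.3115,"y": -0.2032,"z": 0.107,"ax": 0,"ay": 0,"az": 50.4,"claw": 0.04},{"x": -0.3115,"y": -0.2032,"z": 0.107,"ax": 0,"ay": 0,"az": 50.4,"claw": 0.04},{"x": -0.3115,"y": -0.2032,"z": 0.107,"ax": 0,"ay": 0,"az": 50.4,"claw": 0.04},{"x": -0.3115,"y": -0.2032,"z": 0.107,"ax": 0,"ay": 0,"az": 50.4,"claw": 0.04},{"x": -0.3115,"y": -0.2032,"z": 0.107,"ax": 0,"ay": 0,"az": 50.4,"claw": 0.04},{"x": -0.3115,"y": -0.2032,"z": 0.107,"ax": 0,"ay": 0,"az": 50.4,"claw": 0.04},{"x": -0.3115,"y": -0.2032,"z": 0.107,"ax": 0,"ay": 0,"az": 50.4,"claw": 0.04}]' --squeeze 12

```text
t: 1.4
position: [0.4376, 0.2094, 0.1401]
eef_rot: [180.0, -0.0, 105.1]
force: [-0.8, -0.2, 0.1]
opening: 0.456
gripper_force: 0.0
```

```bash
python3 - <<'E'
from h import *
c=save("side","s2"); im=c["frame"][:,:,::-1]
a=cv2.resize(im[90:200,250:350],None,fx=4,fy=4,interpolation=cv2.INTER_CUBIC)
t=save("top","t2"); b=cv2.resize(t["frame"][170:280,170:270,::-1],None,fx=4,fy=4,interpolation=cv2.INTER_CUBIC)
cv2.imwrite("pics/m3.png",np.hstack([a,b]))
st=robot.get_state(); print(st["t"],st["position"],st["eef_rot"],st["force"],st["joints"],st["moment"],st["opening"])
tip=st["position"]+[0,0,-.008]; print([(np.array(proj(k,tip))-o)*4 for k,o in((c,[250,90]),(t,[170,170]))])
E
```

```text
1.5 [0.43769749 0.20927113 0.14008037] [ 1.79964073e+02 -2.22202534e-03  1.05088619e+02] [ 0.18247227 -0.58047757  0.74555399] [ 1.14979847e+01  6.24677511e+00  1.10166194e+02  4.98996105e-03
  6.35513133e+01 -3.59285461e+00] [-0.05474711  0.02289942 -0.00591695] 0.4529140452864795
[array([216.09420834, 206.82456293]), array([163.79601333, 210.08377271])]
```

View pics/m3.png

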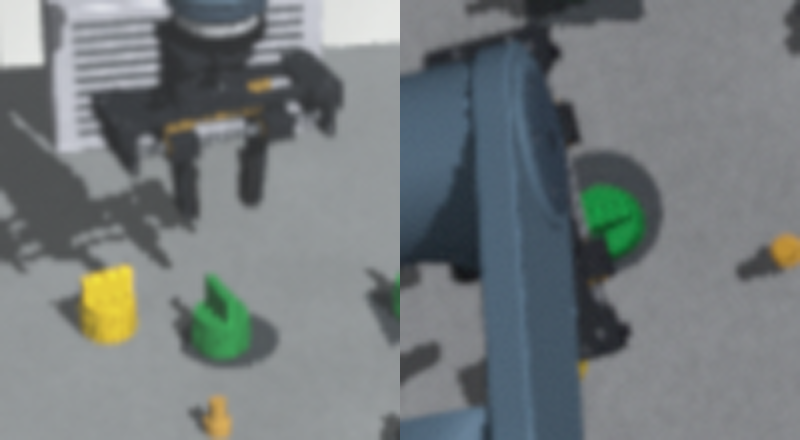

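The side crop shows the open fingers at (187,210) and (252,200) straddling above the cap at (220,330), as predicted. Descending to grip.

>>> arm_command --increments '[{"x": -0.001,"y": 0.0005,"z": 0.03,"ax": 0,"ay": 0,"az": 0,"claw": 0.04},{"x": -0.001,"y": 0.0005,"z": 0.06,"ax": 0,"ay": 0,"az": 0,"claw": 0.04},{"x": -0.001,"y": 0.0005,"z": 0.08,"ax": 0,"ay": 0,"az": 0,"claw": 0.04},{"x": -0.001,"y": 0.0005,"z": 0.09,"ax": 0,"ay": 0,"az": 0,"claw": 0.04},{"x": -0.001,"y": 0.0005,"z": 0.095,"ax": 0,"ay": 0,"az": 0,"claw": 0.04},{"x": -0.001,"y": 0.0005,"z": 0.095,"ax": 0,"ay": 0,"az": 0,"claw": 0.03},{"x": -0.001,"y": 0.0005,"z": 0.095,"ax": 0,"ay": 0,"az": 0,"claw": 0.02},{"x": -0.001,"y": 0.0005,"z": 0.095,"ax": 0,"ay": 0,"az": 0,"claw": 0.015},{"x": -0.001,"y": 0.0005,"z": 0.095,"ax": 0,"ay": 0,"az": 0,"claw": 0.01},{"x": -0.001,"y": 0.0005,"z": 0.095,"ax": 0,"ay": 0,"az": 0,"claw": 0.005},{"x": -0.001,"y": 0.0005,"z": 0.095,"ax": 0,"ay": 0,"az": 0,"claw": 0.004},{"x": -0.001,"y": 0.0005,"z": 0.095,"ax": 0,"ay": 0,"az": 0,"claw": 0.004}]' --squeeze 30

```text
t: 2.7
position: [0.4394, 0.2075, 0.0454]
eef_rot: [179.9, 0.0, 105.0]
force: [-1.9, 0.1, 5.8]
opening: 0.115
gripper_force: 30.0
```

```bash
python3 - <<'E'
from h import *
t=save("top","t3");s=save("side","s3")
st=robot.get_state(); print(st)
E
```

```text
{'t': 2.8, 'joints': array([ 1.12479223e+01,  1.59188328e+01,  1.12367265e+02,  8.87868310e-04,
        5.16516396e+01, -3.72588856e+00]), 'joint_vel': array([-0.10872116, -0.01532496, -0.07365592, -0.08720259,  0.06679224,
        0.09193806]), 'joint_efforts': array([-2.47272961e-01, -3.62581587e+01, -2.36319780e+01,  1.75246038e-02,
       -4.41416390e-01, -5.59371634e-03]), 'position': array([0.4393548 , 0.20748727, 0.04543217]), 'eef_rot': array([1.79937824e+02, 3.35058693e-03, 1.04973259e+02]), 'force': array([-2.97094497,  0.14107298,  5.26341593]), 'moment': array([-0.07177315,  0.30441077, -0.00775982]), 'gripper_force': 30.00099220778793, 'opening': 0.11405838842604776}
```

```bash
python3 - <<'E'
from h import *
print(step([.4392,.2077,.045],104.97,[.588,.0215,.15],72.5))
E
```

```text
{'x': np.float64(-0.2183), 'y': np.float64(0.0957), 'z': np.float64(-0.105), 'az': 32.47}
```

>>> arm_command --increments '[{"x": 0,"y": 0,"z": -0.01,"ax": 0,"ay": 0,"az": 0,"claw": 0.004},{"x": 0,"y": 0,"z": -0.03,"ax": 0,"ay": 0,"az": 0,"claw": 0.004},{"x": 0,"y": 0,"z": -0.06,"ax": 0,"ay": 0,"az": 0,"claw": 0.004},{"x": 0,"y": 0,"z": -0.085,"ax": 0,"ay": 0,"az": 0,"claw": 0.004},{"x": -0.02,"y": 0.01,"z": -0.1,"ax": 0,"ay": 0,"az": 3,"claw": 0.004},{"x": -0.05,"y": 0.022,"z": -0.105,"ax": 0,"ay": 0,"az": 8,"claw": 0.004},{"x": -0.085,"y": 0.037,"z": -0.105,"ax": 0,"ay": 0,"az": 13,"claw": 0.004},{"x": -0.12,"y": 0.053,"z": -0.105,"ax": 0,"ay": 0,"az": 18,"claw": 0.004},{"x": -0.155,"y": 0.068,"z": -0.105,"ax": 0,"ay": 0,"az": 23,"claw": 0.004},{"x": -0.185,"y": 0.081,"z": -0.105,"ax": 0,"ay": 0,"az": 28,"claw": 0.004},{"x": -0.207,"y": 0.091,"z": -0.105,"ax": 0,"ay": 0,"az": 31,"claw": 0.004},{"x": -0.2183,"y": 0.0957,"z": -0.105,"ax": 0,"ay": 0,"az": 32.5,"claw": 0.004}]'

```text
t: 4.0
position: [0.5887, 0.0193, 0.1501]
eef_rot: [180.0, 0.0, 72.3]
force: [0.4, 0.3, -0.9]
opening: 0.109
gripper_force: 30.0
```

>>> arm_command --increments '[{"x": 0,"y": 0,"z": 0,"ax": 0,"ay": 0,"az": 0,"claw": 0.004},{"x": 0,"y": 0,"z": 0,"ax": 0,"ay": 0,"az": 0,"claw": 0.004},{"x": 0,"y": 0,"z": 0,"ax": 0,"ay": 0,"az": 0,"claw": 0.004}]'

```text
t: 4.3
position: [0.5868, 0.0224, 0.1496]
eef_rot: [-179.9, -0.0, 72.6]
force: [0.8, 0.5, -0.8]
opening: 0.113
gripper_force: 30.0
```

```bash
python3 - <<'E'
from h import *
s=save("side","s4"); t=save("top","t4")
st=robot.get_state(); print(st["t"],st["position"],st["eef_rot"],st["force"],st["moment"],st["opening"])
a=cv2.resize(s["frame"][110:220,315:415,::-1],None,fx=4,fy=4,interpolation=cv2.INTER_CUBIC)
b=cv2.resize(t["frame"][110:220,240:340,::-1],None,fx=4,fy=4,interpolation=cv2.INTER_CUBIC)
cv2.imwrite("pics/m4.png",np.hstack([a,b]))
print(proj(s,[.588,.0215,.0665]))
E
```

```text
4.4 [0.58702141 0.02232557 0.14974213] [-1.79973652e+02 -2.04505540e-03  7.25799137e+01] [ 0.15594455  0.45254398 -0.25133151] [-0.07352626  0.062976    0.00706048] 0.10891445221071419
(np.float64(361.40559555535606), np.float64(188.52939653631879))
```

View pics/m4.png

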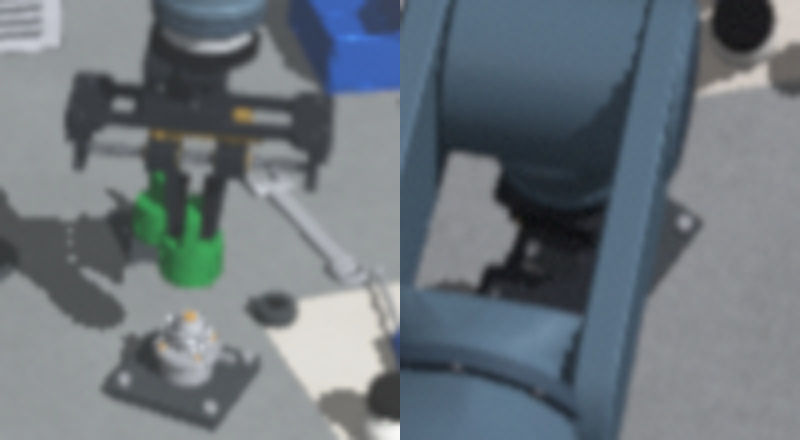

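```bash
cat > g.py <<'E'
from h import *
from scipy.ndimage import map_coordinates
t,s,s4=load("top0"),load("side0"),load("s4")
def wire(p):
    x,y,a=p; R=np.array([[np.cos(a),-np.sin(a)],[np.sin(a),np.cos(a)]])
    L=np.linspace(-.045,.045,60); sq=np.vstack([np.c_[L,0*L+k] for k in(-.045,.045)]+[np.c_[0*L+k,L] for k in(-.045,.045)])
    b=np.c_[sq@R.T+[x,y],np.full(len(sq),.014)]; A2=np.linspace(0,6.28,120)
    f=np.c_[x+.026*np.cos(A2),y+.026*np.sin(A2),np.full(120,.04)]
    return b,f
def grad(c):
    g=cv2.GaussianBlur(cv2.cvtColor(c["frame"],cv2.COLOR_RGB2GRAY).astype(float),(0,0),.8)
    return np.hypot(cv2.Sobel(g,6,1,0),cv2.Sobel(g,6,0,1))
def uv(c,P): return np.array([proj(c,q) for q in P])
def score(p,cs):
    e=0
    for c,G in cs:
        for P in wire(p):
            q=uv(c,P); e-=map_coordinates(G,[q[:,1],q[:,0]],order=1).mean()
    return e
if __name__=="__main__":
    ct,cs=(t,grad(t)),(s,grad(s)); res={}
    for nm,k in(("both",[ct,cs]),("top",[ct]),("side",[cs])):
        x0=[.588,.0215,-.654]; r=minimize(score,x0,args=(k,),method="Nelder-Mead",options=dict(initial_simplex=[x0,[.592,.0215,-.654],[.588,.0255,-.654],[.588,.0215,-.58]],xatol=1e-4))
        res[nm]=r.x; print(nm,r.x[:2].round(4),np.degrees(r.x[2]).round(1),r.fun)
    # cap in hand, side view, lower skirt only
    m=gmask(s4); b=(346,168,382,190); z0=.1497-.0434
    def cyl(p,S=8):
        M=np.zeros(((b[3]-b[1])*S,(b[2]-b[0])*S),np.uint8)
        q=(uv(s4,[[p[0]+.023*np.cos(a),p[1]+.023*np.sin(a),z0+h] for a in A for h in(0,.033)])-b[:2]+.5)*S
        cv2.fillConvexPoly(M,cv2.convexHull(q.astype(np.float32)).round().astype(np.int32),1)
        return cv2.GaussianBlur(cv2.resize(M.astype(np.float32),None,fx=1/S,fy=1/S,interpolation=cv2.INTER_AREA),(0,0),.6)
    f=lambda p:((cyl(p)-m[b[1]:b[3],b[0]:b[2]])[4:]**2).sum()
    r=minimize(f,[.588,.0215],method="Nelder-Mead",options=dict(initial_simplex=[[.588,.0215],[.593,.0215],[.588,.0265]],xatol=1e-4)); print("cap",r.x.round(4),r.fun)
    out=[]
    for c,(u,v) in((t,(291,167)),(s,(359,199))):
        k=cv2.resize(c["frame"][v-24:v+24,u-24:u+24,::-1],None,fx=8,fy=8,interpolation=cv2.INTER_CUBIC)
        for P in wire(res["both"]):
            for q in uv(c,P): cv2.circle(k,tuple(int(z) for z in ((q-[u-24,v-24]+.5)*8)),0,(0,0,255),-1)
        q=(np.array(proj(c,[*res["both"][:2],.0665]))-[u-24,v-24]+.5)*8; cv2.drawMarker(k,tuple(int(z) for z in q),(255,0,0),0,12)
        out.append(k)
    cv2.imwrite("pics/m5.png",np.hstack(out))
E
python3 g.py
```

```text
both [0.5884 0.023 ] -43.1 -447.58840822984894
top [0.5885 0.0229] -37.0 -266.001987697499
side [0.5885 0.0154] -54.7 -205.09324159982125
cap [0.5895 0.0253] 2.1930991997353826
```

View pics/m5.png

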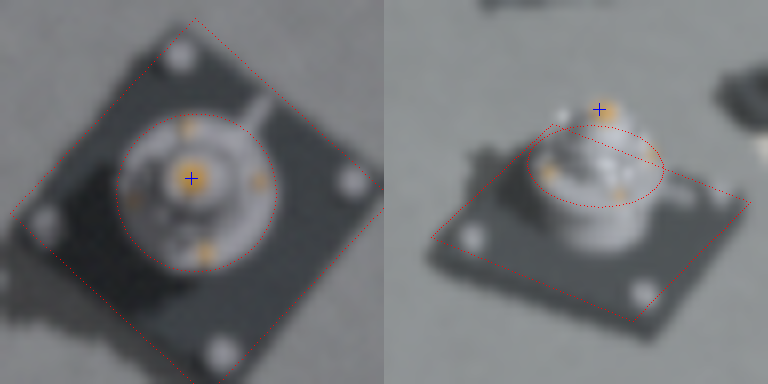

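Top crop: the wireframe matches, with the flange centred at (198,190) and yaw -37°. In the side crop the wireframe sits about 6 px (enlarged) left and high, so I refit that view with the yaw fixed.

```bash
python3 - <<'E'
from g import *
import g
cs=[(s,grad(s))]; a=np.radians(-37.2)
for c,nm in((s,"side"),(t,"top"),(s4,"s4")):
    k=[(c,grad(c))]; best=min((score([x,y,a],k),x,y) for x in np.arange(.582,.5961,.001) for y in np.arange(.013,.0301,.001))
    r=minimize(lambda p:score([*p,a],k),best[1:],method="Nelder-Mead",options=dict(initial_simplex=[best[1:],[best[1]+.002,best[2]],[best[1],best[2]+.002]],xatol=1e-4)); print(nm,r.x.round(4),r.fun)
# stop pin orange centroid in side, s4
for c in(s,s4):
    im=c["frame"].astype(float)[183:194,354:370]; w=np.clip(im[...,0]-im[...,2]-15,0,None); w[6:]=w[6:]*0
    yy,xx=np.mgrid[183:194,354:370]; print((w*xx).sum()/w.sum(),(w*yy).sum()/w.sum(), atz(c,(w*xx).sum()/w.sum(),(w*yy).sum()/w.sum(),.066))
# check original cap, skirt only same method
m=gmask(s); 
for c,b,z0,x0,cut in((s,(290,166,322,182),.002,[.438,.208],2),(s4,(346,168,382,190),.1063,[.588,.022],4)):
    m=gmask(c)
    def cyl(p,z,S=8):
        M=np.zeros(((b[3]-b[1])*S,(b[2]-b[0])*S),np.uint8)
        q=(uv(c,[[p[0]+.023*np.cos(a),p[1]+.023*np.sin(a),z+h] for a in A for h in(0,.033)])-b[:2]+.5)*S
        cv2.fillConvexPoly(M,cv2.convexHull(q.astype(np.float32)).round().astype(np.int32),1)
        return cv2.GaussianBlur(cv2.resize(M.astype(np.float32),None,fx=1/S,fy=1/S,interpolation=cv2.INTER_AREA),(0,0),.6)
    f=lambda p:((cyl(p,z0)-m[b[1]:b[3],b[0]:b[2]])[cut:]**2).sum()
    r=minimize(f,x0,method="Nelder-Mead",options=dict(initial_simplex=[x0,[x0[0]+.005,x0[1]],[x0[0],x0[1]+.005]],xatol=1e-4)); print("cap",r.x.round(4),r.fun)
E
```

```text
side [0.5867 0.0075] -223.8869899429484
top [0.5885 0.0229] -265.98699526031476
s4 [0.5867 0.0075] -236.86271333371417
362.02836879432624 187.95035460992906 [0.59069804 0.02484128 0.066     ]
362.0263157894737 187.94736842105263 [0.59069518 0.02485729 0.066     ]
cap [0.4395 0.2097] 1.470461636459493
cap [0.5895 0.0253] 2.1930991997353826
```

>>> arm_command --increments '[{"x": -0.0011,"y": 0.0021,"z": 0.01,"ax": 0,"ay": 0,"az": 0,"claw": 0.004},{"x": -0.0011,"y": 0.0021,"z": 0.02,"ax": 0,"ay": 0,"az": 0,"claw": 0.004},{"x": -0.0011,"y": 0.0021,"z": 0.03,"ax": 0,"ay": 0,"az": 0,"claw": 0.004},{"x": -0.0011,"y": 0.0021,"z": 0.036,"ax": 0,"ay": 0,"az": 0,"claw": 0.004},{"x": -0.0011,"y": 0.0021,"z": 0.04,"ax": 0,"ay": 0,"az": 0,"claw": 0.004},{"x": -0.0011,"y": 0.0021,"z": 0.04,"ax": 0,"ay": 0,"az": 0,"claw": 0.004},{"x": -0.0011,"y": 0.0021,"z": 0.04,"ax": 0,"ay": 0,"az": 0,"claw": 0.004}]'

```text
t: 5.1
position: [0.5895, 0.0195, 0.1098]
eef_rot: [180.0, -0.0, 72.5]
force: [-0.4, 0.4, -1.1]
opening: 0.108
gripper_force: 30.0
```

```bash
cat >>h.py <<'E'
def st():
    s=robot.get_state(); print(round(s["t"],2),s["position"].round(4),s["eef_rot"].round(1),"F",s["force"].round(1),"M",s["moment"].round(2),round(float(s["opening"]),3))
E
python3 - <<'E'
from h import *
st()
s=save("side","s5"); 
a=cv2.resize(s["frame"][150:215,330:400,::-1],None,fx=8,fy=8,interpolation=cv2.INTER_CUBIC); cv2.imwrite("pics/m6.png",a); st()
E
```

```text
5.1 [0.5895 0.0195 0.1098] [180.   -0.   72.5] F [-0.4  0.4 -1.1] M [-0.13  0.07  0.  ] 0.108
5.15 [0.5897 0.0195 0.1101] [180.   -0.   72.5] F [-1.1 -0.6 -0.9] M [-0.07  0.08  0.01] 0.109
```

View pics/m6.png

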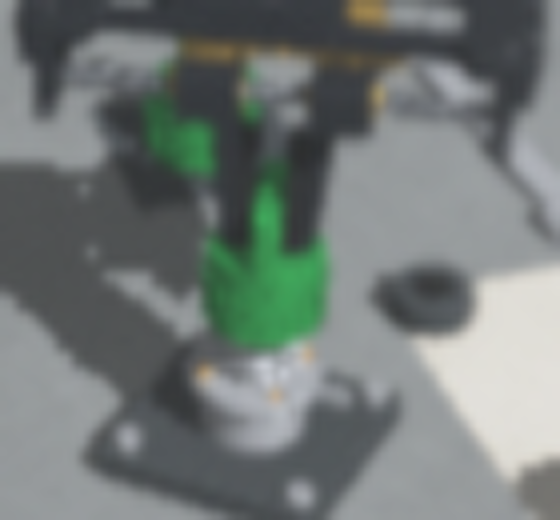

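The skirt (x 203–327) sits about 4 enlarged px right of the gauge axis. I'll correct by 1 mm and go down slowly, watching the forces.

>>> arm_command --increments '[{"x": 0.0006,"y": -0.0012,"z": 0.002,"ax": 0,"ay": 0,"az": 0,"claw": 0.004},{"x": 0.0006,"y": -0.0012,"z": 0.004,"ax": 0,"ay": 0,"az": 0,"claw": 0.004},{"x": 0.0006,"y": -0.0012,"z": 0.006,"ax": 0,"ay": 0,"az": 0,"claw": 0.004},{"x": 0.0006,"y": -0.0012,"z": 0.008,"ax": 0,"ay": 0,"az": 0,"claw": 0.004},{"x": 0.0006,"y": -0.0012,"z": 0.009,"ax": 0,"ay": 0,"az": 0,"claw": 0.004},{"x": 0.0006,"y": -0.0012,"z": 0.009,"ax": 0,"ay": 0,"az": 0,"claw": 0.004}]'

```text
t: 5.75
position: [0.5882, 0.0205, 0.1004]
eef_rot: [-180.0, 0.0, 72.5]
force: [0.2, 0.8, -0.6]
opening: 0.111
gripper_force: 30.0
```

```bash
python3 -c "
from h import *
st()"
```

```text
5.75 [0.5882 0.0205 0.1004] [-180.     0.    72.5] F [ 0.2  0.8 -0.6] M [-0.03  0.11 -0.01] 0.111
```

>>> arm_command --increments '[{"x": 0,"y": 0,"z": 0.001,"ax": 0,"ay": 0,"az": 0,"claw": 0.004},{"x": 0,"y": 0,"z": 0.002,"ax": 0,"ay": 0,"az": 0,"claw": 0.004},{"x": 0,"y": 0,"z": 0.003,"ax": 0,"ay": 0,"az": 0,"claw": 0.004},{"x": 0,"y": 0,"z": 0.003,"ax": 0,"ay": 0,"az": 0,"claw": 0.004}]'

```text
t: 6.15
position: [0.5883, 0.0205, 0.0975]
eef_rot: [-180.0, -0.0, 72.5]
force: [-0.6, 0.4, -0.5]
opening: 0.113
gripper_force: 30.0
```

```bash
python3 -c "
from h import *
st()"
```

```text
6.15 [0.5883 0.0205 0.0975] [-180.    -0.    72.5] F [-0.6  0.4 -0.5] M [-0.03  0.03 -0.01] 0.113
```

>>> arm_command --increments '[{"x": 0,"y": 0,"z": 0.001,"ax": 0,"ay": 0,"az": 0,"claw": 0.004},{"x": 0,"y": 0,"z": 0.002,"ax": 0,"ay": 0,"az": 0,"claw": 0.004},{"x": 0,"y": 0,"z": 0.003,"ax": 0,"ay": 0,"az": 0,"claw": 0.004},{"x": 0,"y": 0,"z": 0.003,"ax": 0,"ay": 0,"az": 0,"claw": 0.004}]'

```text
t: 6.55
position: [0.5885, 0.0206, 0.0946]
eef_rot: [180.0, -0.0, 72.5]
force: [0.1, 0.5, -1.2]
opening: 0.112
gripper_force: 30.0
```

```bash
python3 -c "
from h import *
st()"
```

```text
6.55 [0.5885 0.0206 0.0946] [180.   -0.   72.5] F [ 0.1  0.5 -1.2] M [ 0.1  -0.01 -0.01] 0.112
```

>>> arm_command --increments '[{"x": 0,"y": 0,"z": 0.0008,"ax": 0,"ay": 0,"az": 0,"claw": 0.004},{"x": 0,"y": 0,"z": 0.0015,"ax": 0,"ay": 0,"az": 0,"claw": 0.004},{"x": 0,"y": 0,"z": 0.002,"ax": 0,"ay": 0,"az": 0,"claw": 0.004},{"x": 0,"y": 0,"z": 0.002,"ax": 0,"ay": 0,"az": 0,"claw": 0.004}]'

```text
t: 6.95
position: [0.5884, 0.0205, 0.0927]
eef_rot: [180.0, -0.0, 72.5]
force: [0.7, 0.8, -0.1]
opening: 0.108
gripper_force: 30.0
```

```bash
python3 -c "
from h import *
st()"
```

```text
6.95 [0.5884 0.0205 0.0927] [180.   -0.   72.5] F [ 0.7  0.8 -0.1] M [0.18 0.02 0.  ] 0.108
```

>>> arm_command --increments '[{"x": 0,"y": 0,"z": 0.0005,"ax": 0,"ay": 0,"az": 0,"claw": 0.004},{"x": 0,"y": 0,"z": 0.001,"ax": 0,"ay": 0,"az": 0,"claw": 0.004},{"x": 0,"y": 0,"z": 0.001,"ax": 0,"ay": 0,"az": 0,"claw": 0.004}]'

```text
t: 7.25
position: [0.5887, 0.0205, 0.0922]
eef_rot: [180.0, -0.0, 72.5]
force: [-0.2, 0.7, 4.1]
opening: 0.116
gripper_force: 30.0
```

```bash
python3 -c "
from h import *
st()"
```

```text
7.25 [0.5887 0.0205 0.0922] [180.   -0.   72.5] F [-0.2  0.7  4.1] M [ 0.24  0.2  -0.04] 0.116
```

>>> arm_command --increments '[{"x": 0,"y": 0,"z": 0.0003,"ax": 0,"ay": 0,"az": 5,"claw": 0.004},{"x": 0,"y": 0,"z": 0.0007,"ax": 0,"ay": 0,"az": 10,"claw": 0.004},{"x": 0,"y": 0,"z": 0.0011,"ax": 0,"ay": 0,"az": 15,"claw": 0.004},{"x": 0,"y": 0,"z": 0.0016,"ax": 0,"ay": 0,"az": 20,"claw": 0.004},{"x": 0,"y": 0,"z": 0.0021,"ax": 0,"ay": 0,"az": 25,"claw": 0.004},{"x": 0,"y": 0,"z": 0.0021,"ax": 0,"ay": 0,"az": 25,"claw": 0.004}]'

```text
t: 7.85
position: [0.5886, 0.0206, 0.0898]
eef_rot: [180.0, -0.0, 47.4]
force: [0.5, 1.6, 1.7]
opening: 0.11
gripper_force: 30.0
```

```bash
python3 -c "
from h import *
st()"
```

```text
7.85 [0.5886 0.0206 0.0898] [180.   -0.   47.4] F [0.5 1.6 1.7] M [ 0.37 -0.02 -0.02] 0.11
```

>>> arm_command --increments '[{"x": 0,"y": 0,"z": 0.0004,"ax": 0,"ay": 0,"az": 4,"claw": 0.004},{"x": 0,"y": 0,"z": 0.0008,"ax": 0,"ay": 0,"az": 8,"claw": 0.004},{"x": 0,"y": 0,"z": 0.0011,"ax": 0,"ay": 0,"az": 12,"claw": 0.004},{"x": 0,"y": 0,"z": 0.0015,"ax": 0,"ay": 0,"az": 16,"claw": 0.004},{"x": 0,"y": 0,"z": 0.0019,"ax": 0,"ay": 0,"az": 20,"claw": 0.004},{"x": 0,"y": 0,"z": 0.0019,"ax": 0,"ay": 0,"az": 20,"claw": 0.004}]'

```text
t: 8.45
position: [0.5886, 0.0204, 0.0878]
eef_rot: [180.0, -0.0, 27.6]
force: [1.1, 1.9, 2.4]
opening: 0.109
gripper_force: 30.0
```

```bash
python3 -c "
from h import *
st()"
```

```text
8.45 [0.5886 0.0204 0.0878] [180.   -0.   27.6] F [1.1 1.9 2.4] M [ 0.28  0.06 -0.08] 0.109
```

>>> arm_command --increments '[{"x": 0,"y": 0,"z": 0.0004,"ax": 0,"ay": 0,"az": 4,"claw": 0.004},{"x": 0,"y": 0,"z": 0.0008,"ax": 0,"ay": 0,"az": 8,"claw": 0.004},{"x": 0,"y": 0,"z": 0.0011,"ax": 0,"ay": 0,"az": 12,"claw": 0.004},{"x": 0,"y": 0,"z": 0.0011,"ax": 0,"ay": 0,"az": 12,"claw": 0.004}]'

```text
t: 8.85
position: [0.5886, 0.0205, 0.0867]
eef_rot: [180.0, -0.0, 15.6]
force: [0.9, 1.6, 2.1]
opening: 0.11
gripper_force: 30.0
```

```bash
python3 -c "
from h import *
st()"
```

```text
8.85 [0.5886 0.0205 0.0867] [180.   -0.   15.6] F [0.9 1.6 2.1] M [ 0.31  0.07 -0.09] 0.11
```

>>> arm_command --increments '[{"x": 0,"y": 0,"z": 0.0004,"ax": 0,"ay": 0,"az": 4,"claw": 0.004},{"x": 0,"y": 0,"z": 0.0008,"ax": 0,"ay": 0,"az": 8,"claw": 0.004},{"x": 0,"y": 0,"z": 0.0011,"ax": 0,"ay": 0,"az": 12,"claw": 0.004},{"x": 0,"y": 0,"z": 0.0011,"ax": 0,"ay": 0,"az": 12,"claw": 0.004}]'

```text
t: 9.25
position: [0.5886, 0.0203, 0.0857]
eef_rot: [180.0, -0.0, 3.6]
force: [0.2, 1.1, 3.5]
opening: 0.11
gripper_force: 30.0
```

```bash
python3 -c "
from h import *
st()"
```

```text
9.25 [0.5886 0.0203 0.0857] [180.   -0.    3.6] F [0.2 1.1 3.5] M [ 0.18  0.07 -0.09] 0.11
```

>>> arm_command --increments '[{"x": 0,"y": 0,"z": 0.0004,"ax": 0,"ay": 0,"az": 4,"claw": 0.004},{"x": 0,"y": 0,"z": 0.0008,"ax": 0,"ay": 0,"az": 8,"claw": 0.004},{"x": 0,"y": 0,"z": 0.0012,"ax": 0,"ay": 0,"az": 12,"claw": 0.004},{"x": 0,"y": 0,"z": 0.0012,"ax": 0,"ay": 0,"az": 12,"claw": 0.004}]'

```text
t: 9.65
position: [0.5885, 0.0203, 0.0845]
eef_rot: [180.0, -0.0, -8.4]
force: [-0.3, 0.3, 4.4]
opening: 0.111
gripper_force: 30.0
```

```bash
python3 -c "
from h import *
st()"
```

```text
9.65 [0.5885 0.0203 0.0845] [180.   -0.   -8.4] F [-0.3  0.3  4.4] M [ 0.13  0.22 -0.01] 0.111
```

Sinking freely past where a faulty cap would bind. Continuing.

>>> arm_command --increments '[{"x": 0,"y": 0,"z": 0.0004,"ax": 0,"ay": 0,"az": 4,"claw": 0.004},{"x": 0,"y": 0,"z": 0.0008,"ax": 0,"ay": 0,"az": 8,"claw": 0.004},{"x": 0,"y": 0,"z": 0.0012,"ax": 0,"ay": 0,"az": 12,"claw": 0.004},{"x": 0,"y": 0,"z": 0.0012,"ax": 0,"ay": 0,"az": 12,"claw": 0.004}]'

```text
t: 10.05
position: [0.5886, 0.0204, 0.0834]
eef_rot: [180.0, -0.0, -20.4]
force: [-0.1, 0.5, 5.1]
opening: 0.111
gripper_force: 30.0
```

```bash
python3 -c "
from h import *
st()"
```

```text
10.05 [0.5886 0.0204 0.0834] [180.   -0.  -20.4] F [-0.1  0.5  5.1] M [ 0.13  0.24 -0.08] 0.111
```

>>> arm_command --increments '[{"x": 0,"y": 0,"z": 0.0003,"ax": 0,"ay": 0,"az": 4,"claw": 0.004},{"x": 0,"y": 0,"z": 0.0006,"ax": 0,"ay": 0,"az": 8,"claw": 0.004},{"x": 0,"y": 0,"z": 0.0008,"ax": 0,"ay": 0,"az": 12,"claw": 0.004},{"x": 0,"y": 0,"z": 0.0008,"ax": 0,"ay": 0,"az": 12,"claw": 0.004}]'

```text
t: 10.45
position: [0.5894, 0.0201, 0.0834]
eef_rot: [-180.0, -0.1, -32.3]
force: [-0.3, -0.1, 8.7]
opening: 0.111
gripper_force: 30.0
```

```bash
python3 -c "
from h import *
st()"
```

```text
10.45 [0.5894 0.0201 0.0834] [-1.80e+02 -1.00e-01 -3.23e+01] F [-0.3 -0.1  8.7] M [ 0.03  0.27 -0.09] 0.111
```

>>> arm_command --increments '[{"x": 0,"y": 0,"z": 0,"ax": 0,"ay": 0,"az": 3,"claw": 0.004},{"x": 0,"y": 0,"z": 0,"ax": 0,"ay": 0,"az": 5,"claw": 0.004},{"x": 0,"y": 0,"z": 0,"ax": 0,"ay": 0,"az": 5,"claw": 0.004}]'

```text
t: 10.75
position: [0.5894, 0.0201, 0.0834]
eef_rot: [-180.0, -0.1, -37.3]
force: [-1.0, -0.1, 7.4]
opening: 0.111
gripper_force: 30.0
```

```bash
python3 -c "
from h import *
st()"
```

```text
10.75 [0.5894 0.0201 0.0834] [-1.80e+02 -1.00e-01 -3.73e+01] F [-1.  -0.1  7.4] M [0.08 0.28 0.02] 0.111
```

It is fully home: it stopped sinking with the rim on the seat after a turn that matches a sound cap. Unscrewing now.

>>> arm_command --increments '[{"x": 0,"y": 0,"z": -0.0014,"ax": 0,"ay": 0,"az": -6,"claw": 0.004},{"x": 0,"y": 0,"z": -0.0022,"ax": 0,"ay": 0,"az": -12,"claw": 0.004},{"x": 0,"y": 0,"z": -0.0026,"ax": 0,"ay": 0,"az": -18,"claw": 0.004},{"x": 0,"y": 0,"z": -0.0032,"ax": 0,"ay": 0,"az": -24,"claw": 0.004},{"x": 0,"y": 0,"z": -0.0038,"ax": 0,"ay": 0,"az": -30,"claw": 0.004},{"x": 0,"y": 0,"z": -0.0043,"ax": 0,"ay": 0,"az": -36,"claw": 0.004},{"x": 0,"y": 0,"z": -0.0049,"ax": 0,"ay": 0,"az": -42,"claw": 0.004},{"x": 0,"y": 0,"z": -0.0055,"ax": 0,"ay": 0,"az": -48,"claw": 0.004},{"x": 0,"y": 0,"z": -0.006,"ax": 0,"ay": 0,"az": -54,"claw": 0.004}]'

```text
t: 11.65
position: [0.5883, 0.0204, 0.0877]
eef_rot: [180.0, 0.0, 17.0]
force: [1.3, 1.7, -0.7]
opening: 0.111
gripper_force: 30.0
```

```bash
python3 -c "
from h import *
st()"
```

```text
11.65 [0.5883 0.0204 0.0877] [180.   0.  17.] F [ 1.3  1.7 -0.7] M [ 0.04 -0.11 -0.02] 0.111
```

>>> arm_command --increments '[{"x": 0,"y": 0,"z": -0.0007,"ax": 0,"ay": 0,"az": -7,"claw": 0.004},{"x": 0,"y": 0,"z": -0.0013,"ax": 0,"ay": 0,"az": -14,"claw": 0.004},{"x": 0,"y": 0,"z": -0.002,"ax": 0,"ay": 0,"az": -21,"claw": 0.004},{"x": 0,"y": 0,"z": -0.0026,"ax": 0,"ay": 0,"az": -28,"claw": 0.004},{"x": 0,"y": 0,"z": -0.0033,"ax": 0,"ay": 0,"az": -35,"claw": 0.004},{"x": 0,"y": 0,"z": -0.004,"ax": 0,"ay": 0,"az": -42,"claw": 0.004},{"x": 0,"y": 0,"z": -0.0046,"ax": 0,"ay": 0,"az": -49,"claw": 0.004},{"x": 0,"y": 0,"z": -0.0053,"ax": 0,"ay": 0,"az": -56,"claw": 0.004},{"x": 0,"y": 0,"z": -0.0063,"ax": 0,"ay": 0,"az": -56,"claw": 0.004},{"x": 0,"y": 0,"z": -0.0083,"ax": 0,"ay": 0,"az": -56,"claw": 0.004}]'

```text
t: 12.65
position: [0.5879, 0.0207, 0.0959]
eef_rot: [-179.9, -0.0, 72.4]
force: [0.6, 1.2, -1.3]
opening: 0.11
gripper_force: 30.0
```

```bash
python3 -c "
from h import *
st()"
```

```text
12.65 [0.5879 0.0207 0.0959] [-179.9   -0.    72.4] F [ 0.6  1.2 -1.3] M [ 0.14 -0.09  0.02] 0.11
```

```bash
python3 -c "
from h import *
print(step([.5887,.0207,.0959],72.47,[.423,-.25,.15],72.47))"
```

```text
{'x': np.float64(-0.308), 'y': np.float64(-0.0765), 'z': np.float64(-0.0541), 'az': 0.0}
```

>>> arm_command --increments '[{"x": 0,"y": 0,"z": -0.006,"ax": 0,"ay": 0,"az": 0,"claw": 0.004},{"x": 0,"y": 0,"z": -0.02,"ax": 0,"ay": 0,"az": 0,"claw": 0.004},{"x": 0,"y": 0,"z": -0.038,"ax": 0,"ay": 0,"az": 0,"claw": 0.004},{"x": 0,"y": 0,"z": -0.05,"ax": 0,"ay": 0,"az": 0,"claw": 0.004},{"x": 0,"y": 0,"z": -0.0541,"ax": 0,"ay": 0,"az": 0,"claw": 0.004}]'

```text
t: 13.15
position: [0.5896, 0.0201, 0.1533]
eef_rot: [179.8, -0.0, 72.5]
force: [-0.2, -0.2, -0.7]
opening: 0.109
gripper_force: 30.0
```

>>> arm_command --increments '[{"x": -0.012,"y": -0.003,"z": 0,"ax": 0,"ay": 0,"az": 0,"claw": 0.004},{"x": -0.036,"y": -0.009,"z": 0,"ax": 0,"ay": 0,"az": 0,"claw": 0.004},{"x": -0.07,"y": -0.0175,"z": 0,"ax": 0,"ay": 0,"az": 0,"claw": 0.004},{"x": -0.108,"y": -0.027,"z": 0,"ax": 0,"ay": 0,"az": 0,"claw": 0.004},{"x": -0.148,"y": -0.037,"z": 0,"ax": 0,"ay": 0,"az": 0,"claw": 0.004},{"x": -0.188,"y": -0.047,"z": 0,"ax": 0,"ay": 0,"az": 0,"claw": 0.004},{"x": -0.226,"y": -0.056,"z": 0,"ax": 0,"ay": 0,"az": 0,"claw": 0.004},{"x": -0.26,"y": -0.0645,"z": 0,"ax": 0,"ay": 0,"az": 0,"claw": 0.004},{"x": -0.286,"y": -0.071,"z": 0,"ax": 0,"ay": 0,"az": 0,"claw": 0.004},{"x": -0.302,"y": -0.075,"z": 0,"ax": 0,"ay": 0,"az": 0,"claw": 0.004},{"x": -0.308,"y": -0.0765,"z": 0,"ax": 0,"ay": 0,"az": 0,"claw": 0.004},{"x": -0.308,"y": -0.0765,"z": 0,"ax": 0,"ay": 0,"az": 0,"claw": 0.004}]'

```text
t: 14.35
position: [0.4218, -0.2506, 0.1502]
eef_rot: [-179.9, -0.0, 72.4]
force: [0.6, 0.1, -0.3]
opening: 0.108
gripper_force: 30.0
```

```bash
python3 - <<'E'
from h import *
st()
t=save("top","t7");s=save("side","s7")
def cr(c,u,v,h,f): return cv2.resize(c["frame"][v-h:v+h,u-h:u+h,::-1],(h*2*f,)*2,interpolation=cv2.INTER_CUBIC)
cv2.imwrite("pics/m7.png",np.hstack([cr(t,291,167,24,8)[:384,:384],cr(s,325,255,48,4)]))
E
```

```text
14.35 [ 0.4218 -0.2506  0.1502] [-179.9   -0.    72.4] F [ 0.6  0.1 -0.3] M [-0.08  0.06  0.04] 0.108
```

View pics/m7.png

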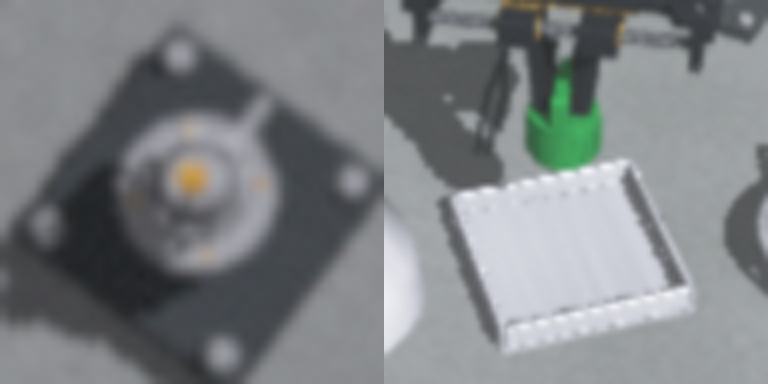

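Left: the four home pins at (188,130), (262,183), (207,253) and (137,200) are now dim and flush, and the stop pin at (192,178) still stands. So the cap is sound. Right: the cap hangs above the square tray. Lowering it there.

>>> arm_command --increments '[{"x": 0,"y": 0,"z": 0.01,"ax": 0,"ay": 0,"az": 0,"claw": 0.004},{"x": 0,"y": 0,"z": 0.03,"ax": 0,"ay": 0,"az": 0,"claw": 0.004},{"x": 0,"y": 0,"z": 0.05,"ax": 0,"ay": 0,"az": 0,"claw": 0.004},{"x": 0,"y": 0,"z": 0.07,"ax": 0,"ay": 0,"az": 0,"claw": 0.004},{"x": 0,"y": 0,"z": 0.085,"ax": 0,"ay": 0,"az": 0,"claw": 0.004},{"x": 0,"y": 0,"z": 0.094,"ax": 0,"ay": 0,"az": 0,"claw": 0.004},{"x": 0,"y": 0,"z": 0.098,"ax": 0,"ay": 0,"az": 0,"claw": 0.004},{"x": 0,"y": 0,"z": 0.1,"ax": 0,"ay": 0,"az": 0,"claw": 0.004},{"x": 0,"y": 0,"z": 0.1,"ax": 0,"ay": 0,"az": 0,"claw": 0.004},{"x": 0,"y": 0,"z": 0.1,"ax": 0,"ay": 0,"az": 0,"claw": 0.004}]'

```text
t: 15.45
position: [0.4232, -0.2506, 0.0514]
eef_rot: [179.9, 0.0, 72.5]
force: [0.2, 0.3, -0.9]
opening: 0.111
gripper_force: 30.0
```

>>> arm_command --increments '[{"x": 0,"y": 0,"z": 0.0008,"ax": 0,"ay": 0,"az": 0,"claw": 0.004},{"x": 0,"y": 0,"z": 0.0015,"ax": 0,"ay": 0,"az": 0,"claw": 0.004},{"x": 0,"y": 0,"z": 0.0015,"ax": 0,"ay": 0,"az": 0,"claw": 0.004},{"x": 0,"y": 0,"z": 0.0015,"ax": 0,"ay": 0,"az": 0,"claw": 0.004}]'

```text
t: 15.85
position: [0.4227, -0.2503, 0.0493]
eef_rot: [180.0, 0.0, 72.5]
force: [-0.4, 0.1, -0.3]
opening: 0.11
gripper_force: 30.0
```

>>> arm_command --increments '[{"x": 0,"y": 0,"z": 0.0005,"ax": 0,"ay": 0,"az": 0,"claw": 0.004},{"x": 0,"y": 0,"z": 0.001,"ax": 0,"ay": 0,"az": 0,"claw": 0.004},{"x": 0,"y": 0,"z": 0.0013,"ax": 0,"ay": 0,"az": 0,"claw": 0.004},{"x": 0,"y": 0,"z": 0.0013,"ax": 0,"ay": 0,"az": 0,"claw": 0.004}]'

```text
t: 16.25
position: [0.4226, -0.2502, 0.0478]
eef_rot: [-180.0, -0.0, 72.5]
force: [-0.8, 1.0, -0.1]
opening: 0.11
gripper_force: 30.0
```

>>> arm_command --increments '[{"x": 0,"y": 0,"z": 0.0005,"ax": 0,"ay": 0,"az": 0,"claw": 0.004},{"x": 0,"y": 0,"z": 0.001,"ax": 0,"ay": 0,"az": 0,"claw": 0.004},{"x": 0,"y": 0,"z": 0.001,"ax": 0,"ay": 0,"az": 0,"claw": 0.004},{"x": 0,"y": 0,"z": 0.001,"ax": 0,"ay": 0,"az": 0,"claw": 0.004}]'

```text
t: 16.65
position: [0.4228, -0.2502, 0.0474]
eef_rot: [-180.0, 0.0, 72.5]
force: [-2.4, 0.3, 6.0]
opening: 0.112
gripper_force: 30.0
```

>>> arm_command --increments '[{"x": 0,"y": 0,"z": -0.0005,"ax": 0,"ay": 0,"az": 0,"claw": 0.009},{"x": 0,"y": 0,"z": -0.0005,"ax": 0,"ay": 0,"az": 0,"claw": 0.012},{"x": 0,"y": 0,"z": -0.0005,"ax": 0,"ay": 0,"az": 0,"claw": 0.016},{"x": 0,"y": 0,"z": -0.0005,"ax": 0,"ay": 0,"az": 0,"claw": 0.022},{"x": 0,"y": 0,"z": -0.0005,"ax": 0,"ay": 0,"az": 0,"claw": 0.03},{"x": 0,"y": 0,"z": -0.0005,"ax": 0,"ay": 0,"az": 0,"claw": 0.03},{"x": 0,"y": 0,"z": -0.0005,"ax": 0,"ay": 0,"az": 0,"claw": 0.03}]'

```text
t: 17.35
position: [0.4227, -0.2502, 0.0474]
eef_rot: [-180.0, -0.0, 72.5]
force: [0.3, 0.6, 0.4]
opening: 0.341
gripper_force: 0.0
```

>>> arm_command --increments '[{"x": 0,"y": 0,"z": -0.01,"ax": 0,"ay": 0,"az": 0,"claw": 0.03},{"x": 0,"y": 0,"z": -0.03,"ax": 0,"ay": 0,"az": 0,"claw": 0.03},{"x": 0,"y": 0,"z": -0.06,"ax": 0,"ay": 0,"az": 0,"claw": 0.03},{"x": 0,"y": 0,"z": -0.1,"ax": 0,"ay": 0,"az": 0,"claw": 0.03},{"x": 0,"y": 0,"z": -0.14,"ax": 0,"ay": 0,"az": 0,"claw": 0.03},{"x": 0,"y": 0,"z": -0.17,"ax": 0,"ay": 0,"az": 0,"claw": 0.03},{"x": 0,"y": 0,"z": -0.18,"ax": 0,"ay": 0,"az": 0,"claw": 0.03},{"x": 0,"y": 0,"z": -0.18,"ax": 0,"ay": 0,"az": 0,"claw": 0.03},{"x": 0,"y": 0,"z": -0.18,"ax": 0,"ay": 0,"az": 0,"claw": 0.03}]'

```text
t: 18.25
position: [0.4221, -0.2497, 0.2262]
eef_rot: [-179.9, -0.0, 72.5]
force: [0.5, 0.5, 0.9]
opening: 0.342
gripper_force: 0.0
```

```bash
python3 - <<'E'
from h import *
st()
s=save("side","s9",(250,120,450,320),3)
E
```

```text
18.25 [ 0.4221 -0.2497  0.2262] [-179.9   -0.    72.5] F [0.5 0.5 0.9] M [-0.09  0.11  0.04] 0.342
```

View pics/s9.png

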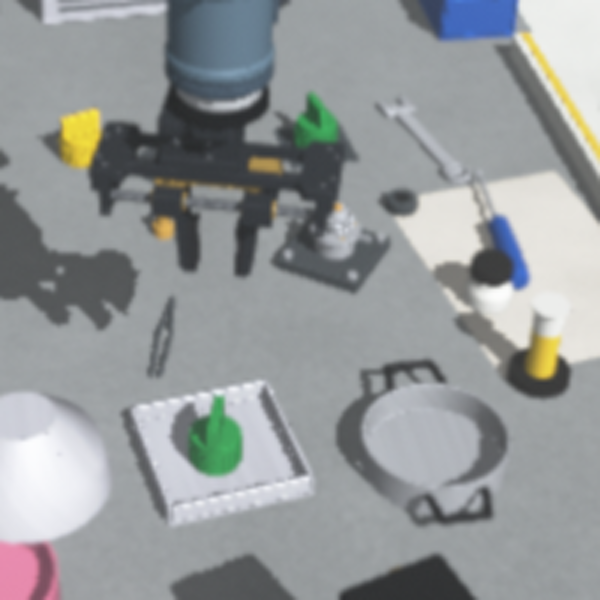

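The cap stands upright in the tray at (216,445). The other cap is still on its plate at (317,128), and the rest of the bench is undisturbed.

```bash
python3 -c "
from h import *
print(robot.close_job())"
```

```text
the job is handed in; nothing more can be done
None
```

The green cap screwed fully home on the gauge (sound), so I unscrewed it and set it upright in the square tray; the job is handed in.

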